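# Move the multimeter to the other folding hook

## Robot

A 6-joint arm with a two-finger parallel gripper is mounted at the origin on the work surface. World frame = base frame: x ahead of the robot, y to its left, z up, the work surface at z = 0. Lengths are in m, angles in rad, forces in N, time in s.
With the tool pointing down it reaches from about 0.3 to 0.775 m from the base axis. Payload 14.6 kg.
Tool frame: the origin (TCP) lies at the very end of the fingers, on their centre line; the grasp point (between the pads) lies 19 mm behind it; z points along the fingers, y is the line along which they close (so a half turn about z gives the same grasp; the last joint's range is limited). The gripper opens to 94 mm and grips with 3 to 60 N. Pads are 16 mm wide; open, the fingers measure 119 mm over their backs; the gripper's body (75 mm by 177 mm) begins 78 mm behind the grasp point.
Start: joints at [1.08, 0.3, 1.521, -0, 1.321, -0.067], TCP at [0.226, 0.501, 0.205] pointing down, gripper open.
Joint ranges: [-3.03, 3.03], [-0.79, 2.21], [0.23, 2.52], [-1.04, 4.18], [0, 3.07], [-2.55, 2.55]. Speed limits (rad/s): [2.22, 2.22, 2.57, 3.14, 3.14, 3.14].

## Interface

Orientations are given as [roll, pitch, yaw] about the fixed x, y, z axes, in that order (R = Rz(yaw) Ry(pitch) Rx(roll)).
In Python, from station import ctrl gives the robot as it stands.
- The arm moves only by the shell command python3 -m pendant 'ROWS' [OPENING] [FORCE]. ROWS is JSON, a list of rows, each a list of 2 entries, a list of its own where there are three numbers: the shift along the world's x, y, z in cm, then the turn about the world's z in rad. A call has 1 to 20 rows; each row shifts and turns the commanded pose from where the row before left it; what a row does not reach is not made up. A row lasts 1/12 s, in which the tool goes at most 41.7 mm and 7.16 degrees, less where a joint would pass 70% of its speed; a pose out of reach is approached as far as the arm can. A call is refused whole if a number of a shift passes 4.17 or a number of a turn 0.125, either way. A call with a gripper value outside its range is refused whole. OPENING is the opening, from 0 (shut) to 1 (fully open), set as the call begins (- or left out, the last holds). The fingers move at their own pace and stop on an object; FORCE is the grip in N (left out, the last holds). Time passes only in rows, so rows that do not move let the fingers close. It gives the time, the measured TCP pose, the force, the opening and the grip force at its end, in the units of the state.
- ctrl.get_obs(): the state, without advancing time (a new reading comes with each control period).
- ctrl.camera(name): name is "side" or "top"; returns a dict with "color" (400x640x3 uint8, red, green, blue), "intrinsics" (3x3 intrinsics, pixels), "k1" (the pictures are not rectified: a ray, as slopes to the right and down, at radius r is drawn at 1 + k1 r^2 times it, then the intrinsics apply), "camera_from_world" (4x4, takes a point from world to camera coordinates). Camera axes: x right, y down, z forward; pixel columns grow to the right and rows downward; lengths in m; the calibration is good to about 2 mm. A picture is of the moment at which its call begins. There is no depth.
- ctrl.hand_in(): hands the job in; it is judged then, once.
The state is a dict: "time_s": time; "qpos": joint angles; "joint_vel": joint speeds; "tau": joint torques, N m; "ee_pos": TCP position; "eef_rot": TCP orientation; "force": force on the tool from outside, world axes, zero at the start; "moment": the same for the moment, N m; "grip_width": finger opening in m; "grip_force": force on a finger pad.
Only numpy, scipy, OpenCV 4.12 (cv2) and the standard library are available. Lean on these libraries where they do the work, as an engineer would, in place of code of your own. Each camera call takes 0.05 s, during which the arm holds its last target. There are 200 camera calls.

## Task

The rail on the bench carries two stiff blue swing hooks: a multimeter hangs by its wire loop on the one that is swung out, the other is folded along the rail. Swing the folded hook out until it meets its stop and press it firmly there (about 12 N) for a moment, carry the meter straight over so that its loop rests in that hook's notch, lowered gently and let go, then fold the emptied hook back along the rail and press it home against its stop in the same way. Push the hooks at their yellow tips with closed fingers instead of pinching them, never with 20 N or more (they bend), and leave the other things on the bench alone.

Things in the scene. Friction and masses are not known exactly. Their poses are not given: they have to be found in the camera images.
- rail: aluminium rail 440 long, 30 deep, 45 high on two uprights, fixed; its front face is turned roughly to the robot. Origin on the bench under the middle of the front face; x points from the front face backwards (away from the hooks), y along the rail to the left as seen from the robot, z up. The rail's top is 6 mm below the tops of the hook arms.
- bracket_a: small dark plate on the rail's front with hook A, on which the meter hangs at the start (it may be the left or the right one). Origin on the vertical hinge axis, 16 mm in front of the rail's front face, at the height of the arm's top (205 mm above the bench); axes as the rail's. Arm: blue bar 12 wide, 13 high, 86 long; notch in its top 16 long, 4 deep, centred 50 mm from the hinge axis.
- bracket_b: the same with hook B, empty and folded at the start; 180 mm from bracket A along the rail. Both hooks are alike and fold to the same side (+y of the rail). Yellow tip: upright round post of 10 mm diameter standing 20 mm above the arm's top, its axis 80 mm from the hinge axis; closed fingertips can reach behind it over the rail when it is folded.
- hook_a (a joint): swing about the vertical hinge, anticlockwise from above: 0 = folded stop, 1.571 = swung-out stop. Nominally the arm points to the rail's +y at 0 and to its -x at 1.571, but the stops are set by a screw: both directions of a hook are off together by an unknown angle, up to 0.1 rad either way. Stiff friction hinge: stays where left, about 5 N at the tip moves it; hard stops.
- hook_b (a joint): swing of hook B: same meaning and stiffness as hook A, with its own unknown offset; starts 0 to 0.2.
- meter: orange multimeter 70 wide, 34 thick, 115 high, 0.25 to 0.42 kg, under a rigid wire loop: opening 50 wide, 60 high, bars 8 thick. Origin: middle of the underside of the loop's top bar (it rests on the notch floor); z up, y along that bar (along the rail as it hangs), x through the loop; meter's underside at z = -175. On the bar a black grip tab, 10 thick (x), 30 wide (y), z = +6 to +42.
- spare_meter: a second orange multimeter lying on the bench, 115 x 70 x 34; leave alone.
- tub: black tub with a violet lid, 108 square, 90 high; origin under its middle; leave alone.
Mind the look-alikes: they are no part of the job. What is shaped like the meter but turquoise is not meant.

How it is judged:
By the outcome, as a careful person would: the job done as asked, in the order asked, and still so for the second after the job is handed in, with the robot touching nothing.
It also fails if it takes over 72 s, if anything falls off the work surface, if the arm or the gripper's body presses on something with over 40 N, if the wrist force passes 120 N, or if a joint passes its speed limit or range.

## Working session

There is one attempt and no reset: what is moved stays moved. The work goes in short steps, Python scripts to look and compute and a shell command to move; the robot and the scene stay as the last step left them, time stands still between calls to the robot, and variables do not carry over. Pictures are saved under pics/ and viewed, at most 10 in all, crops included, and the job is handed in when it is done.

```bash
mkdir -p pics; ls; cat > h.py <<'E'
import numpy as np, cv2
from station import ctrl
def shot(n):
    c=ctrl.camera(n); np.savez(f'pics/{n}.npz',**{k:np.asarray(v) for k,v in c.items()}); return c
def load(n): return dict(np.load(f'pics/{n}.npz'))
def ray(c,uv):
    K=c['intrinsics'];k=float(c['k1'])
    p=cv2.undistortPoints(np.array([[uv]],float),K,np.array([k,0,0,0,0]))[0,0]
    T=c['camera_from_world'];R=T[:3,:3]
    return -R.T@T[:3,3], R.T@np.array([p[0],p[1],1])
def onz(c,uv,z):
    o,d=ray(c,uv); return o+d*(z-o[2])/d[2]
def proj(c,P):
    T=c['camera_from_world']
    return cv2.projectPoints(np.array([P],float),cv2.Rodrigues(T[:3,:3])[0],T[:3,3],c['intrinsics'],np.array([float(c['k1']),0,0,0,0]))[0][0,0]
def tri(c1,u1,c2,u2):
    o1,d1=ray(c1,u1);o2,d2=ray(c2,u2)
    s=np.linalg.lstsq(np.c_[d1,-d2],o2-o1,rcond=None)[0]
    a,b=o1+s[0]*d1,o2+s[1]*d2
    return (a+b)/2,np.linalg.norm(a-b)
E
python3 - <<'E'
from h import *
for n in('top','side'):
    c=shot(n); cv2.imwrite(f'pics/{n}0.png',c['color'][...,::-1]); T=c['camera_from_world'];print(n,-T[:3,:3].T@T[:3,3],T[2,:3],c['k1'],c['intrinsics'][0,0])
print(ctrl.get_obs())
E
```

```text
pics
top [ 0.39927169 -0.04970634  1.39219019] [ 0.05413507  0.0182131  -0.99836751] 0.041124355071581936 477.5371871438719
side [ 0.29920382 -1.06765148  0.76863204] [ 0.12933809  0.83849335 -0.52933974] -0.06765566575111515 508.2109222073009
{'time_s': 0.1, 'qpos': array([ 1.08038327e+00,  3.00393062e-01,  1.52150221e+00, -2.10726460e-05,
        1.32069931e+00, -6.65913901e-02]), 'joint_vel': array([ 0.00052665, -0.00299756, -0.00078558,  0.00063969,  0.00017593,
       -0.00059272]), 'tau': array([ 1.09648445e-03, -5.32631385e+01, -3.53290021e+01,  7.09003396e-02,
        2.34001590e-02, -8.54559431e-06]), 'ee_pos': array([0.22608119, 0.50113425, 0.2049625 ]), 'eef_rot': array([-3.14059159e+00, -4.63035624e-05,  2.71777619e+00]), 'force': array([ 0.41691172, -0.60145167,  0.2025793 ]), 'moment': array([ 0.00252131, -0.0725845 ,  0.00516726]), 'grip_force': 0.0, 'grip_width': 0.09428561381577155}
```

View pics/top0.png

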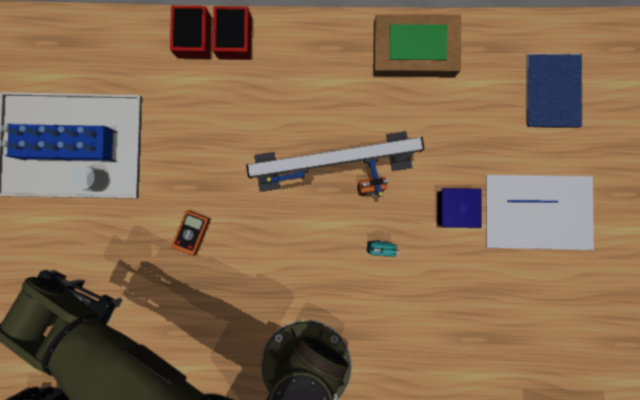

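View pics/side0.png

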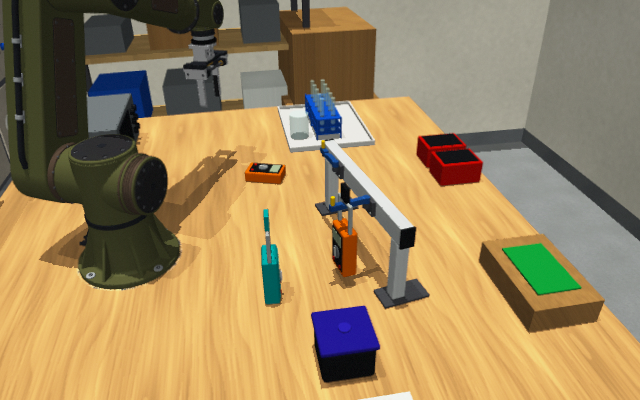

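Candidates: the orange meter hanging under the hook, top (372,187) / side (344,248), is the one wanted. Look-alikes are the lying orange spare at top (191,232) / side (265,172) and the turquoise one at top (382,248) / side (271,270). Hook A is swung out at top (375,180). Hook B is folded, with its tip at top (268,179) / side (323,146). Next is one close crop, plus measuring.

```bash
python3 - <<'E'
from h import *
t=load('top');s=load('side')
a=cv2.resize(t['color'][130:265,235:435],None,fx=4,fy=4,interpolation=cv2.INTER_CUBIC)[:,:,::-1]
b=cv2.resize(s['color'][130:310,240:420],(540,540),interpolation=cv2.INTER_CUBIC)[:,:,::-1]
cv2.imwrite('pics/crop1.png',a);cv2.imwrite('pics/crop2.png',b)
def blobs(c,lo,hi,z,roi,mn=4):
    h=cv2.cvtColor(c['color'],cv2.COLOR_RGB2HSV);m=cv2.inRange(h,lo,hi)
    x0,y0,x1,y1=roi;k=np.zeros_like(m);k[y0:y1,x0:x1]=m[y0:y1,x0:x1]
    n,l,st,ce=cv2.connectedComponentsWithStats(k)
    for i in range(1,n):
        if st[i,4]>=mn: print(st[i],ce[i].round(1),onz(c,ce[i],z).round(4))
R=(240,130,440,262);S=(240,130,420,310)
Y=((24,170,90),(34,255,255))
B=((100,140,40),(118,255,255))
O=((3,190,90),(12,255,255))
T=((80,120,40),(95,255,255))
for nm,q,z in(('Y',Y,.22),('B',B,.205),('O',O,.12),('T',T,.1)):
    print(nm,'top');blobs(t,*q,z,R);print(nm,'side');blobs(s,*q,z,S)
h=cv2.cvtColor(t['color'],cv2.COLOR_RGB2HSV)
m=cv2.inRange(h,(0,0,150),(180,45,255));k=np.zeros_like(m);k[130:185,240:430]=m[130:185,240:430]
c=max(cv2.findContours(k,0,2)[0],key=cv2.contourArea);r=cv2.boxPoints(cv2.minAreaRect(c));print(r)
for p in r:print(onz(t,p,.199).round(4))
E
```

```text
Y top
Y side
[322 140   3   8  14] [322.7 143.1] [0.5097 0.0858 0.22  ]
[331 196   4  10  26] [332.2 199.7] [ 0.4788 -0.1881  0.22  ]
B top
[369 160   8  20  79] [373.1 168.7] [ 0.5424 -0.165   0.205 ]
[272 171  32  11 130] [287.5 176.3] [0.5198 0.0482 0.205 ]
[376 184   4   9  27] [377.5 187.5] [ 0.4958 -0.1765  0.205 ]
B side
[315 130  26  10 116] [327.  132.1] [0.5397 0.1843 0.205 ]
[321 148  18  20 149] [330.  157.7] [0.5176 0.0311 0.205 ]
[349 195  21  12 156] [359.8 200.3] [ 0.5406 -0.1777  0.205 ]
[329 202  18  10 113] [337.3 206.7] [ 0.4885 -0.1931  0.205 ]
O top
[360 181   2   4   5] [360.4 182.4] [ 0.5155 -0.1399  0.12  ]
[361 186  14   7  35] [368.2 189.3] [ 0.4974 -0.1609  0.12  ]
[383 186   3   3   5] [384.2 187.2] [ 0.5037 -0.2034  0.12  ]
O side
[418 136   2   5   5] [418.2 138. ] [0.8393 0.2742 0.12  ]
[417 147   1   5   5] [417. 149.] [0.8099 0.202  0.12  ]
[253 163   4   1   4] [254.5 163. ] [0.3379 0.2072 0.12  ]
[276 165   7   9  11] [279.5 169.7] [0.4023 0.1534 0.12  ]
[245 167  40  16 315] [264.6 177.2] [0.3585 0.1194 0.12  ]
[333 220  24  57 641] [347.7 251. ] [ 0.5025 -0.2364  0.12  ]
T top
[369 242  27  14 267] [382.7 248.3] [ 0.3407 -0.2036  0.1   ]
T side
[264 209   5  22  92] [265.8 219.7] [ 0.3451 -0.0542  0.1   ]
[261 244  20  60 870] [270.6 275.2] [ 0.3363 -0.2607  0.1   ]
[[248.00937 164.73906]
 [419.51306 137.6024 ]
 [421.15927 148.00648]
 [249.65558 175.14314]]
[0.5479 0.1487 0.199 ]
[ 0.6233 -0.2803  0.199 ]
[ 0.5972 -0.2847  0.199 ]
[0.5217 0.1439 0.199 ]
```

View pics/crop1.png

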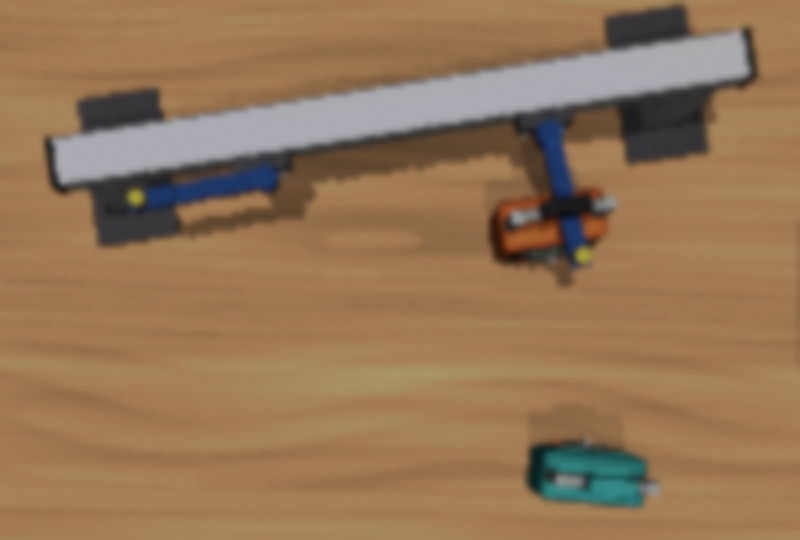

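View pics/crop2.png

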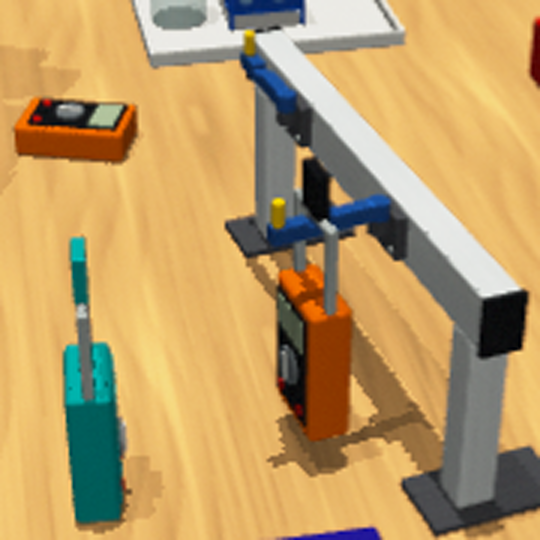

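Crop1 (4x, origin (235,130)) shows yellow tips at (136,198) and (583,256), hinge A near (549,125), hinge B near (270,178), and the black tab centred at (567,207). Crop2 confirms that the orange meter with the black tab hangs in hook A.

```bash
python3 - <<'E'
from h import *
t=load('top');s=load('side')
f=lambda x,y:((x+.5)/4-.5+235,(y+.5)/4-.5+130)
g=lambda x,y:((x+.5)/3-.5+240,(y+.5)/3-.5+130)
psi=0.174; X=np.array([np.cos(psi),np.sin(psi)]);Yv=np.array([-X[1],X[0]])
F=np.array([.5575,-.0705])
L=lambda P:np.array([(P[:2]-F)@X,(P[:2]-F)@Yv]).round(4)
for n,u,z,v in(('tipB',f(136,198),.225,g(249,36)),('tipA',f(583,256),.225,g(278,203)),('tab',f(567,207),.243,g(316,160))):
    P=onz(t,u,z);Q,e=tri(t,u,s,v);print(n,P.round(4),L(P),'tri',Q.round(4),round(e,4),L(Q))
for n,u in(('hA',f(549,125)),('hB',f(272,178))):
    P=onz(t,u,.205);print(n,P.round(4),L(P))
P=onz(t,f(590,470),.15);print('turq',P)
E
```

```text
tipB [0.51   0.0928 0.225 ] [-0.0185  0.169 ] tri [0.5107 0.0933 0.2206] 0.0006 [-0.0177  0.1694]
tipA [ 0.4792 -0.1816  0.225 ] [-0.0963 -0.0958] tri [ 0.4798 -0.182   0.222 ] 0.0009 [-0.0958 -0.0963]
tab [ 0.5074 -0.1696  0.243 ] [-0.0665 -0.0889] tri [ 0.5083 -0.1695  0.246 ] 0.0025 [-0.0656 -0.089 ]
hA [ 0.562  -0.1617  0.205 ] [-0.0113 -0.0906]
hB [0.5259 0.0105 0.205 ] [-0.0171  0.0852]
turq [ 0.34597043 -0.19611517  0.15      ]
```

```bash
python3 -m pendant '[[[0,0,2.75],0],[[0,0,2.75],0],[[1.96,-2.51,0],-0.12],[[1.96,-2.51,0],-0.12],[[1.96,-2.51,0],-0.12],[[1.96,-2.51,0],-0.12],[[1.96,-2.51,0],-0.12],[[1.96,-2.51,0],-0.12],[[1.96,-2.51,0],-0.12],[[1.96,-2.51,0],-0.11],[[1.96,-2.51,0],0],[[1.96,-2.51,0],0],[[1.96,-2.51,0],0],[[1.96,-2.51,0],0],[[1.96,-2.51,0],0],[[1.96,-2.51,0],0],[[1.96,-2.51,0],0],[[1.96,-2.51,0],0]]' 0 40; python3 -m pendant '[[[0,0,0],0],[[0,0,0],0]]'
```

```text
time_s: 1.6
ee_pos: [0.5404, 0.0983, 0.2602]
eef_rot: [-3.141, -0.0, 1.768]
force: [-0.1, 0.3, -0.5]
grip_width: 0.0003
grip_force: 0.0
time_s: 1.77
ee_pos: [0.5401, 0.0987, 0.2597]
eef_rot: [-3.14, -0.0, 1.766]
force: [0.1, 0.4, -0.1]
grip_width: 0.0004
grip_force: 0.0
```

```bash
python3 -m pendant '[[[0,0,-2],0],[[0,0,-1.5],0],[[0,0,-1],0],[[0,0,-0.35],0],[[0,0,0],0]]'
python3 - <<'E'
from h import *
c=shot('side');cv2.imwrite('pics/crop3.png',cv2.resize(c['color'][100:220,260:420],(800,600),interpolation=cv2.INTER_CUBIC)[:,:,::-1])
E
```

```text
time_s: 2.18
ee_pos: [0.5393, 0.1003, 0.2115]
eef_rot: [-3.141, -0.0, 1.769]
force: [-0.5, -0.3, 0.8]
grip_width: 0.0006
grip_force: 0.0
```

View pics/crop3.png

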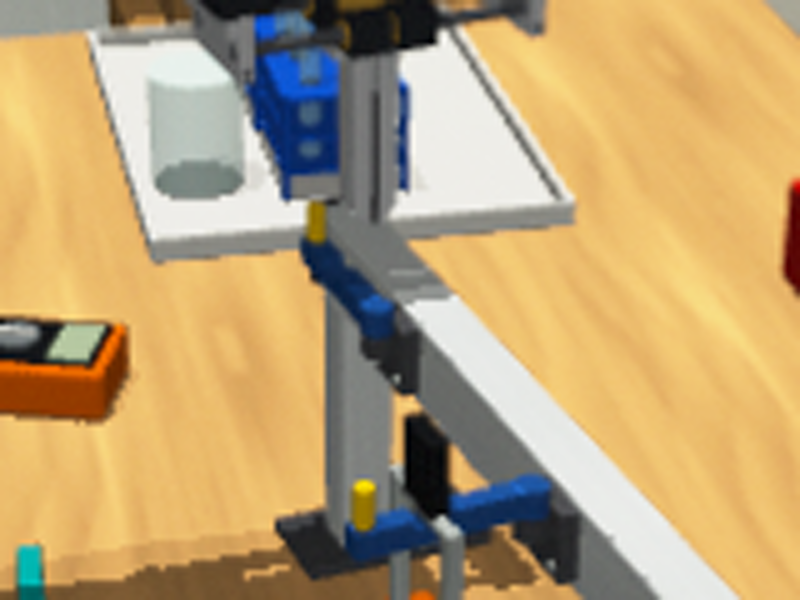

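```bash
python3 - <<'E'
import numpy as np
H=np.array([.5263,.0143]);p=np.array([.5393,.1003])
al=np.r_[np.linspace(1.47,2.90,28)]
P=H+.0819*np.c_[np.cos(al),np.sin(al)]
d=np.diff(np.r_[[p],P],axis=0)*100
y=np.diff(np.r_[1.769,al+.215]); y[0]=0
print(','.join(f'[[{a:.2f},{b:.2f},0],{c:.3f}]' for (a,b),c in zip(d,y)))
print(P[-1],al[-1]+.215)
E
```

```text
[[-0.48,-0.45,0],0.000],[[-0.43,0.03,0],0.053],[[-0.43,0.01,0],0.053],[[-0.43,-0.01,0],0.053],[[-0.43,-0.04,0],0.053],[[-0.43,-0.06,0],0.053],[[-0.43,-0.08,0],0.053],[[-0.42,-0.10,0],0.053],[[-0.41,-0.13,0],0.053],[[-0.41,-0.15,0],0.053],[[-0.40,-0.17,0],0.053],[[-0.39,-0.19,0],0.053],[[-0.38,-0.21,0],0.053],[[-0.37,-0.23,0],0.053],[[-0.35,-0.25,0],0.053],[[-0.34,-0.27,0],0.053],[[-0.33,-0.29,0],0.053],[[-0.31,-0.30,0],0.053],[[-0.29,-0.32,0],0.053],[[-0.28,-0.33,0],0.053],[[-0.26,-0.35,0],0.053],[[-0.24,-0.36,0],0.053],[[-0.22,-0.37,0],0.053],[[-0.20,-0.38,0],0.053],[[-0.18,-0.39,0],0.053],[[-0.16,-0.40,0],0.053],[[-0.14,-0.41,0],0.053],[[-0.11,-0.42,0],0.053]
[0.44677853 0.03389452] 3.1149999999999998
```

```bash
python3 -m pendant '[[[-0.48,-0.45,0],0],[[-0.43,0.03,0],0.02],[[-0.43,0.01,0],0.05],[[-0.43,-0.01,0],0.05],[[-0.43,-0.04,0],0.05],[[-0.43,-0.06,0],0.05],[[-0.43,-0.08,0],0.05],[[-0.42,-0.10,0],0.05],[[-0.41,-0.13,0],0.05]]'
```

```text
time_s: 2.98
ee_pos: [0.5012, 0.0914, 0.2129]
eef_rot: [3.139, 0.001, 2.141]
force: [6.1, 1.3, 0.3]
grip_width: 0.0002
grip_force: 2.5
```

```bash
python3 -m pendant '[[[-0.41,-0.15,0],0.05],[[-0.40,-0.17,0],0.05],[[-0.39,-0.19,0],0.05],[[-0.38,-0.21,0],0.05],[[-0.37,-0.23,0],0.05],[[-0.35,-0.25,0],0.05],[[-0.34,-0.27,0],0.05],[[-0.33,-0.29,0],0.05],[[-0.31,-0.30,0],0.05]]'
```

```text
time_s: 3.73
ee_pos: [0.4684, 0.0709, 0.2129]
eef_rot: [3.139, 0.003, 2.591]
force: [5.3, 2.7, -1.4]
grip_width: 0.0005
grip_force: 2.5
```

```bash
python3 -m pendant '[[[-0.29,-0.32,0],0.05],[[-0.28,-0.33,0],0.06],[[-0.26,-0.35,0],0.06],[[-0.24,-0.36,0],0.06],[[-0.22,-0.37,0],0.06],[[-0.20,-0.38,0],0.06],[[-0.18,-0.39,0],0.06],[[-0.16,-0.40,0],0.06],[[-0.14,-0.41,0],0.06],[[0,0,0],0]]'
```

```text
time_s: 4.57
ee_pos: [0.4483, 0.0377, 0.2127]
eef_rot: [3.141, 0.002, 3.121]
force: [2.5, 2.8, 0.7]
grip_width: 0.0006
grip_force: 1.2
```

```bash
python3 -m pendant '[[[-0.04,-0.2,0],0.03],[[-0.03,-0.2,0],0.03],[[-0.02,-0.2,0],0.03],[[-0.01,-0.2,0],0.03]]';python3 -m pendant '[[[0,-0.15,0],0.02],[[0,-0.15,0],0.02]]';python3 -m pendant '[[[0,-0.15,0],0.02],[[0,0,0],0]]'
```

```text
time_s: 4.9
ee_pos: [0.4467, 0.0303, 0.2123]
eef_rot: [3.141, -0.001, -3.045]
force: [-5.8, 5.6, 1.8]
grip_width: 0.0005
grip_force: 2.9
time_s: 5.07
ee_pos: [0.4466, 0.0273, 0.2122]
eef_rot: [3.14, -0.001, -3.006]
force: [-5.3, 5.8, 2.0]
grip_width: 0.0004
grip_force: 2.9
time_s: 5.23
ee_pos: [0.4466, 0.0256, 0.2122]
eef_rot: [3.141, -0.001, -2.986]
force: [-4.4, 4.2, 1.9]
grip_width: 0.0008
grip_force: 2.4
```

```bash
python3 -m pendant '[[[-0.08,-0.15,0],0],[[0,-0.15,0],0.01]]';python3 -m pendant '[[[0,-0.15,0],0.01],[[0,-0.1,0],0]]';python3 -m pendant '[[[0.02,-0.15,0],0.01],[[0,0,0],0]]'
```

```text
time_s: 5.4
ee_pos: [0.4464, 0.0228, 0.2124]
eef_rot: [3.141, 0.001, -2.977]
force: [-0.1, 5.1, -0.8]
grip_width: 0.0006
grip_force: 2.5
time_s: 5.57
ee_pos: [0.4464, 0.0202, 0.2123]
eef_rot: [3.141, 0.001, -2.966]
force: [-0.9, 5.4, -0.1]
grip_width: 0.0004
grip_force: 2.5
time_s: 5.73
ee_pos: [0.4465, 0.0185, 0.2122]
eef_rot: [3.141, 0.0, -2.956]
force: [-1.7, 3.7, 1.1]
grip_width: 0.0005
grip_force: 2.3
```

```bash
python3 -m pendant '[[[0.01,-0.12,0],0.01],[[0.02,-0.12,0],0.01]]';python3 -m pendant '[[[0.02,-0.12,0],0.01],[[0.02,-0.12,0],0.01]]'
```

```text
time_s: 5.9
ee_pos: [0.4467, 0.0162, 0.2121]
eef_rot: [3.141, -0.0, -2.936]
force: [-4.1, 4.7, 2.2]
grip_width: 0.001
grip_force: 2.6
time_s: 6.07
ee_pos: [0.4468, 0.0142, 0.212]
eef_rot: [3.14, -0.001, -2.916]
force: [-6.8, 10.6, 2.2]
grip_width: 0.0003
grip_force: 6.3
```

```bash
python3 -m pendant '[[[-0.06,0,0],0],[[0,0,0],0]]';python3 -m pendant '[[[0,-0.02,0],0],[[0,0,0],0]]'
```

```text
time_s: 6.23
ee_pos: [0.4465, 0.0143, 0.2121]
eef_rot: [3.14, 0.0, -2.916]
force: [-2.7, 10.0, 2.3]
grip_width: 0.0009
grip_force: 4.6
time_s: 6.4
ee_pos: [0.4465, 0.0142, 0.2121]
eef_rot: [3.14, -0.0, -2.916]
force: [-2.8, 9.7, 2.2]
grip_width: 0.0005
grip_force: 5.1
```

```bash
python3 -m pendant '[[[0,-0.04,0],0],[[0,0,0],0]]';python3 -m pendant '[[[0,-0.03,0],0],[[0,0,0],0]]'
```

```text
time_s: 6.57
ee_pos: [0.4465, 0.014, 0.2121]
eef_rot: [3.139, 0.0, -2.916]
force: [-2.0, 12.7, 0.0]
grip_width: 0.0007
grip_force: 6.1
time_s: 6.73
ee_pos: [0.4465, 0.0138, 0.2121]
eef_rot: [3.139, 0.0, -2.916]
force: [-3.2, 12.0, 1.4]
grip_width: 0.0006
grip_force: 6.6
```

```bash
python3 -m pendant '[[[0,0,0],0],[[0,0,0],0],[[0,0,0],0],[[0,0.3,0],0],[[0,0.5,0],0],[[0,0,3],0],[[0,0,3],0],[[0,0,2],0],[[1.02,-3.2,0],-0.05],[[1.02,-3.2,0],0],[[1.02,-3.2,0],0],[[1.02,-3.2,0],0],[[1.02,-3.2,0],0],[[1.02,-3.2,0],0],[[0,0,0],0]]'; python3 -m pendant '[[[0,0,0],0],[[0,0,0],0],[[0,0,0],0]]' 0.65 
python3 - <<'E'
from h import *
for n,(x,y) in(('top',(300,130)),('side',(290,120))):
    c=shot(n); im=c['color'][y:y+120,x:x+100];cv2.imwrite(f'pics/d_{n}.png',cv2.resize(im,(500,600),interpolation=cv2.INTER_CUBIC)[:,:,::-1])
a=np.hstack([cv2.resize(cv2.imread(f'pics/d_{n}.png'),(400,480)) for n in('top','side')]);cv2.imwrite('pics/crop4.png',a)
E
```

```text
time_s: 7.98
ee_pos: [0.5086, -0.1758, 0.2911]
eef_rot: [-3.141, -0.001, -2.97]
force: [-0.1, 0.4, -2.5]
grip_width: 0.0003
grip_force: 0.0
time_s: 8.23
ee_pos: [0.508, -0.1705, 0.2922]
eef_rot: [-3.141, 0.0, -2.965]
force: [0.5, 0.2, -0.7]
grip_width: 0.017
grip_force: 0.0
```

View pics/crop4.png

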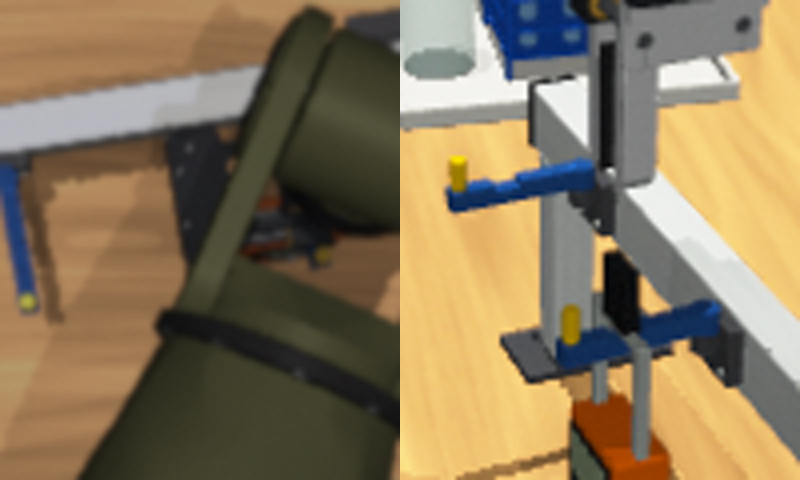

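Hook B now stands out, with its tip at top (306.4,205.1). The fingers are above the black tab, which is at side about (445,192).

```bash
python3 - <<'E'
from h import *
t=load('top');s=load('side');g=lambda x,y:((x+.5)/4-.5+290,(y+.5)/4-.5+120)
P=onz(t,(306.4,205.1),.225);print(P,tri(t,(306.4,205.1),s,g(458,161)))
E
python3 -m pendant '[[[0,0,0],0],[[0,0,0],0],[[0,0,0],0],[[0,0,-2],0],[[0,0,-2],0],[[0,0,-1.5],0],[[0,0,-1],0],[[0,0,-0.9],0],[[0,0,0],0]]'
```

```text
[ 0.44783273 -0.00135408  0.225     ] (array([ 0.55756065, -0.04124857,  0.23679992]), np.float64(0.23402828835805803))
time_s: 9.08
ee_pos: [0.5077, -0.1713, 0.2166]
eef_rot: [3.141, -0.002, -2.965]
force: [0.6, 0.0, 0.1]
grip_width: 0.0609
grip_force: 0.0
```

```bash
python3 -m pendant '[[[0,0,0],0],[[0,0,0],0],[[0,0,0],0],[[0,0,0],0],[[0,0,0],0],[[0,0,0],0],[[0,0,0],0]]' 0 30;python3 -m pendant '[[[0,0,0.4],0],[[0,0,0.4],0],[[0,0,0],0]]'
```

```text
time_s: 9.67
ee_pos: [0.5082, -0.1715, 0.2182]
eef_rot: [-3.141, 0.0, -2.965]
force: [0.3, -0.4, 2.1]
grip_width: 0.0297
grip_force: 30.0
time_s: 9.92
ee_pos: [0.5082, -0.1715, 0.2266]
eef_rot: [-3.141, 0.0, -2.965]
force: [0.5, 0.3, -3.7]
grip_width: 0.0298
grip_force: 29.9
```

```bash
python3 -m pendant '[[[0,0,0.8],0],[[0,0,0.8],0],[[0,0,0.85],0],[[0,0,0],0]]';python3 -m pendant '[[[-0.8,-0.2,0],0],[[-1.25,-0.3,0],0],[[-1.25,-0.3,0],0],[[-1.25,-0.3,0],0],[[-1.25,-0.3,0],0],[[0,0,0],0]]'
```

```text
time_s: 10.25
ee_pos: [0.5086, -0.1717, 0.2527]
eef_rot: [-3.14, 0.003, -2.965]
force: [-0.5, -0.8, -2.5]
grip_width: 0.0295
grip_force: 29.9
time_s: 10.75
ee_pos: [0.4481, -0.1858, 0.2503]
eef_rot: [3.141, -0.001, -2.966]
force: [0.6, 0.2, -3.2]
grip_width: 0.0297
grip_force: 30.0
```

```bash
python3 -m pendant '[[[-0.25,0.7,0],0],[[-0.25,1.4,0],0],[[-0.25,1.6,0],0],[[-0.25,1.6,0],0],[[-0.25,1.6,0],0],[[-0.25,1.6,0],0],[[-0.25,1.6,0],0],[[-0.25,1.6,0],0],[[-0.25,1.6,0],0],[[-0.25,1.6,0],0],[[-0.25,1.6,0],0],[[-0.2,1.0,0],0],[[0,0.35,0],0],[[0,0,0],0],[[0,0,0],0]]'
python3 - <<'E'
from h import *
c=shot('side');cv2.imwrite('pics/crop5.png',cv2.resize(c['color'][100:250,250:410],(640,600),interpolation=cv2.INTER_CUBIC)[:,:,::-1])
E
```

```text
time_s: 12.0
ee_pos: [0.4207, -0.007, 0.2504]
eef_rot: [-3.141, -0.0, -2.965]
force: [-0.1, -0.4, -3.1]
grip_width: 0.0302
grip_force: 30.0
```

View pics/crop5.png

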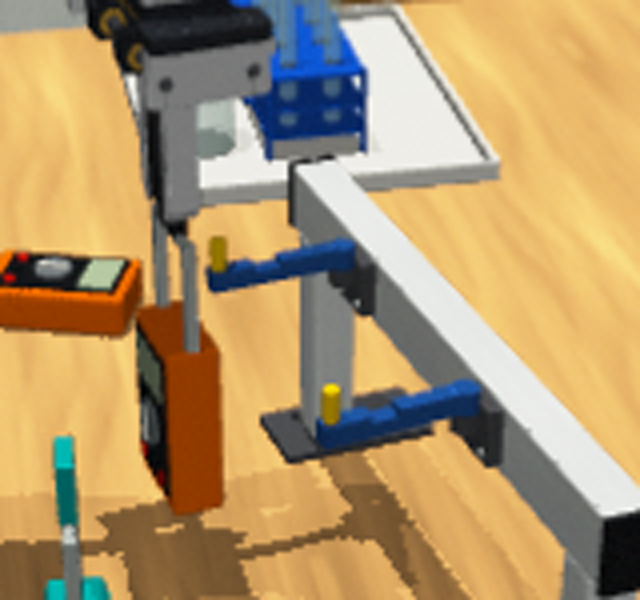

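The crop shows the meter upright in the fingers, its loop around (178,270), just in front of hook B's tip at (218,250). Both hooks are clear, so I'm threading it on.

```bash
python3 -m pendant '[[[0,0,0.1],0],[[0.7,0.14,0],0],[[0.9,0.18,0],0],[[0.9,0.18,0],0]]';python3 -m pendant '[[[0.9,0.18,0],0],[[0.9,0.18,0],0],[[0.8,0.17,0],0],[[0.57,0.12,0],0],[[0,0,0],0],[[0,0,0],0]]'
```

```text
time_s: 12.38
ee_pos: [0.4466, -0.002, 0.2515]
eef_rot: [-3.142, 0.0, -2.966]
force: [-0.1, 0.8, -3.1]
grip_width: 0.0296
grip_force: 30.0
time_s: 12.88
ee_pos: [0.4774, 0.0046, 0.2512]
eef_rot: [3.141, -0.001, -2.965]
force: [-0.3, 0.4, -2.9]
grip_width: 0.0296
grip_force: 30.0
```

```bash
python3 -m pendant '[[[0,0,-0.6],0],[[0,0,-0.6],0],[[0,0,-0.6],0],[[0,0,-0.5],0],[[0,0,-0.3],0],[[0,0,0],0]]';python3 -m pendant '[[[0,0,-0.15],0],[[0,0,-0.15],0],[[0,0,-0.1],0],[[0,0,0],0]]';python3 -m pendant '[[[0,0,-0.1],0],[[0,0,-0.1],0],[[0,0,0],0]]'
```

```text
time_s: 13.38
ee_pos: [0.4769, 0.0045, 0.2246]
eef_rot: [3.141, -0.001, -2.965]
force: [-0.1, 0.4, -4.1]
grip_width: 0.0295
grip_force: 30.0
time_s: 13.72
ee_pos: [0.4772, 0.0045, 0.2214]
eef_rot: [3.142, -0.0, -2.965]
force: [0.6, -0.7, -3.4]
grip_width: 0.0299
grip_force: 30.0
time_s: 13.97
ee_pos: [0.4772, 0.0045, 0.2193]
eef_rot: [3.142, -0.0, -2.965]
force: [-0.2, 0.7, -3.3]
grip_width: 0.0296
grip_force: 30.0
```

Below 0.222 and still free, so the bar is in the notch.

```bash
python3 -m pendant '[[[0,0,-0.07],0],[[0,0,-0.05],0],[[0,0,0],0]]';python3 -m pendant '[[[0,0,-0.05],0],[[0,0,-0.03],0],[[0,0,0],0]]'
```

```text
time_s: 14.22
ee_pos: [0.4774, 0.0045, 0.2185]
eef_rot: [-3.142, 0.0, -2.965]
force: [-0.5, 0.5, -0.3]
grip_width: 0.0298
grip_force: 30.0
time_s: 14.47
ee_pos: [0.4775, 0.0045, 0.2179]
eef_rot: [-3.141, 0.001, -2.965]
force: [-0.5, -0.1, 3.6]
grip_width: 0.0297
grip_force: 30.0
```

```bash
python3 -m pendant '[[[0,0,0.05],0],[[0,0,0],0]]'; python3 -m pendant '[[[0,0,0],0],[[0,0,0],0],[[0,0,0],0],[[0,0,0],0],[[0,0,0],0],[[0,0,0],0],[[0,0,0],0]]' 0.6;python3 -m pendant '[[[0,0,1],0],[[0,0,2],0],[[0,0,3],0],[[0,0,2],0],[[0,0,0],0]]'
python3 - <<'E'
from h import *
c=shot('side');cv2.imwrite('pics/crop6.png',cv2.resize(c['color'][100:250,250:410],(640,600),interpolation=cv2.INTER_CUBIC)[:,:,::-1])
E
```

```text
time_s: 14.63
ee_pos: [0.4774, 0.0045, 0.2181]
eef_rot: [-3.142, 0.0, -2.965]
force: [-0.3, 0.0, 3.5]
grip_width: 0.0296
grip_force: 30.0
time_s: 15.22
ee_pos: [0.4772, 0.0046, 0.2179]
eef_rot: [3.142, -0.0, -2.965]
force: [-0.3, -0.5, 0.4]
grip_width: 0.0564
grip_force: 0.0
time_s: 15.63
ee_pos: [0.4783, 0.0045, 0.3028]
eef_rot: [-3.14, 0.007, -2.965]
force: [-0.3, 0.7, 0.1]
grip_width: 0.0565
grip_force: 0.0
```

View pics/crop6.png

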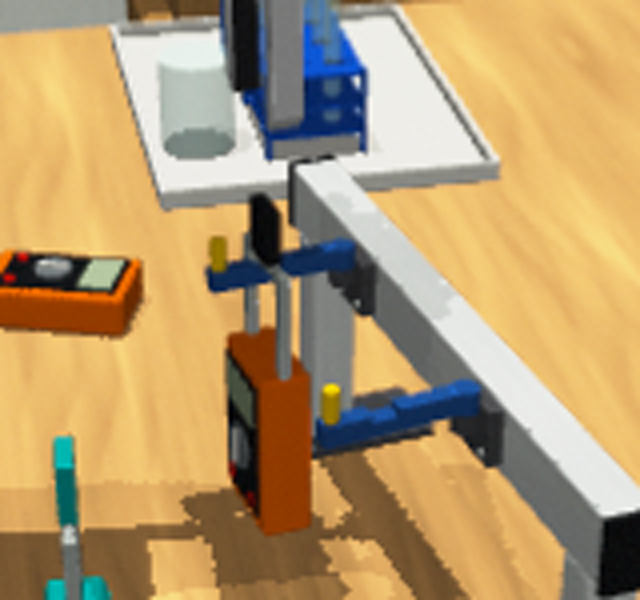

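The meter hangs in hook B's notch: tab at crop (265,230), bar on the arm at (262,272). Hook A is empty, with its tip at (331,405). Now I'll fold A.

```bash
python3 -m pendant '[[[0,-2,0],0.06],[[0.14,-3.2,0],0],[[0.14,-3.2,0],0],[[0.14,-3.2,0],0],[[0.14,-3.2,0],0],[[0.14,-3.2,0],0],[[0.15,-3.2,0],0],[[0,-0.3,0],0],[[0,0,0],0]]' 0 40;python3 -m pendant '[[[0,0,-3],0],[[0,0,-3],0],[[0,0,-2],0],[[0,0,-1.1],0],[[0,0,0],0],[[0,0,0],0]]'
python3 - <<'E'
import numpy as np
H=np.array([.5575,-.163])
be=np.r_[3.70,np.linspace(3.64,2.15,29)]
P=H+.0819*np.c_[np.cos(be),np.sin(be)]
d=np.diff(P,axis=0)*100
print(P[0]);print(','.join(f'[[{a:.2f},{b:.2f},0],-.053]' for (a,b) in d))
print(P[-1],be[-1]-.215)
E
```

```text
time_s: 16.43
ee_pos: [0.4853, -0.2117, 0.2968]
eef_rot: [3.14, -0.002, -2.908]
force: [-0.6, 0.4, -0.3]
grip_width: 0.0011
grip_force: 0.0
time_s: 16.93
ee_pos: [0.486, -0.2099, 0.2076]
eef_rot: [-3.141, 0.0, -2.905]
force: [0.2, -0.1, 0.5]
grip_width: 0.0008
grip_force: 0.0
[ 0.48804061 -0.20639358]
[[-0.25,0.42,0],-.053],[[-0.20,0.39,0],-.053],[[-0.18,0.40,0],-.053],[[-0.16,0.41,0],-.053],[[-0.13,0.41,0],-.053],[[-0.11,0.42,0],-.053],[[-0.09,0.43,0],-.053],[[-0.07,0.43,0],-.053],[[-0.04,0.43,0],-.053],[[-0.02,0.44,0],-.053],[[0.00,0.44,0],-.053],[[0.03,0.43,0],-.053],[[0.05,0.43,0],-.053],[[0.07,0.43,0],-.053],[[0.10,0.43,0],-.053],[[0.12,0.42,0],-.053],[[0.14,0.41,0],-.053],[[0.16,0.40,0],-.053],[[0.18,0.40,0],-.053],[[0.20,0.39,0],-.053],[[0.22,0.37,0],-.053],[[0.24,0.36,0],-.053],[[0.26,0.35,0],-.053],[[0.28,0.33,0],-.053],[[0.30,0.32,0],-.053],[[0.31,0.30,0],-.053],[[0.33,0.28,0],-.053],[[0.34,0.27,0],-.053],[[0.36,0.25,0],-.053]
[ 0.51267141 -0.09445799] 1.9349999999999998
```

```bash
python3 -m pendant '[[[0,0,0.45],0],[[0.1,0.35,0],0],[[-0.15,0.42,0],0],[[-0.20,0.39,0],0],[[-0.18,0.40,0],-0.03],[[-0.16,0.41,0],-0.05],[[-0.13,0.41,0],-0.05],[[-0.11,0.42,0],-0.05],[[-0.09,0.43,0],-0.05]]'
```

```text
time_s: 17.68
ee_pos: [0.4769, -0.1783, 0.2121]
eef_rot: [-3.14, 0.002, -3.138]
force: [3.8, -4.4, 0.1]
grip_width: -0.0002
grip_force: 2.6
```

```bash
python3 -m pendant '[[[-0.07,0.43,0],-0.05],[[-0.04,0.43,0],-0.05],[[-0.02,0.44,0],-0.05],[[0,0.44,0],-0.06],[[0.03,0.43,0],-0.06],[[0.05,0.43,0],-0.06],[[0.07,0.43,0],-0.06]]'
```

```text
time_s: 18.27
ee_pos: [0.4768, -0.1481, 0.212]
eef_rot: [-3.14, 0.002, 2.755]
force: [0.1, -5.8, 1.1]
grip_width: 0.0006
grip_force: 2.5
```

```bash
python3 -m pendant '[[[0.10,0.43,0],-0.053],[[0.12,0.42,0],-0.053],[[0.14,0.41,0],-0.053],[[0.16,0.40,0],-0.053],[[0.18,0.40,0],-0.053],[[0.20,0.39,0],-0.053],[[0.22,0.37,0],-0.053],[[0.24,0.36,0],-0.053]]'
```

```text
time_s: 18.93
ee_pos: [0.4901, -0.1162, 0.2118]
eef_rot: [-3.141, 0.001, 2.331]
force: [-2.0, -5.5, 1.1]
grip_width: 0.0001
grip_force: 2.6
```

```bash
python3 -m pendant '[[[0.26,0.35,0],-0.053],[[0.28,0.33,0],-0.053],[[0.30,0.32,0],-0.053],[[0.31,0.30,0],-0.053],[[0.33,0.28,0],-0.053],[[0,0,0],0]]'
```

```text
time_s: 19.43
ee_pos: [0.505, -0.1001, 0.2117]
eef_rot: [-3.141, 0.001, 2.067]
force: [-0.8, -2.4, 0.8]
grip_width: 0.0005
grip_force: 1.2
```

```bash
python3 -m pendant '[[[0.2,0.16,0],-0.03],[[0.2,0.15,0],-0.03],[[0.2,0.15,0],-0.03],[[0.21,0.14,0],-0.03]]';python3 -m pendant '[[[0.13,0.08,0],-0.02],[[0.13,0.08,0],-0.02]]';python3 -m pendant '[[[0.13,0.07,0],-0.02],[[0.13,0.07,0],-0.02]]'
```

```text
time_s: 19.77
ee_pos: [0.5128, -0.0944, 0.2117]
eef_rot: [-3.141, 0.0, 1.949]
force: [-4.2, -2.8, 1.3]
grip_width: 0.0005
grip_force: 2.5
time_s: 19.93
ee_pos: [0.5154, -0.0928, 0.2116]
eef_rot: [-3.141, 0.0, 1.91]
force: [-4.4, -3.5, 1.9]
grip_width: 0.0005
grip_force: 2.5
time_s: 20.1
ee_pos: [0.5179, -0.0913, 0.2116]
eef_rot: [-3.141, 0.0, 1.87]
force: [-5.2, -2.4, 1.4]
grip_width: 0.0007
grip_force: 2.5
```

```bash
python3 -m pendant '[[[0.11,0.06,0],-0.015],[[0.11,0.05,0],-0.015]]';python3 -m pendant '[[[0.11,0.05,0],-0.01],[[0,0,0],0]]'
```

```text
time_s: 20.27
ee_pos: [0.5201, -0.0902, 0.2116]
eef_rot: [-3.141, -0.0, 1.84]
force: [-4.9, -1.8, 1.7]
grip_width: 0.0007
grip_force: 2.5
time_s: 20.43
ee_pos: [0.5213, -0.0896, 0.2116]
eef_rot: [-3.141, -0.0, 1.83]
force: [-4.2, -1.9, 1.5]
grip_width: 0.0008
grip_force: 2.4
```

```bash
python3 -m pendant '[[[0.1,0.04,0],-0.01],[[0.08,0.03,0],0]]';python3 -m pendant '[[[0.08,0.03,0],-0.01],[[0.06,0.02,0],0]]'
```

```text
time_s: 20.6
ee_pos: [0.5225, -0.0891, 0.2114]
eef_rot: [-3.139, -0.0, 1.82]
force: [-11.6, -4.3, 2.1]
grip_width: 0.0007
grip_force: 6.0
time_s: 20.77
ee_pos: [0.5233, -0.0887, 0.2112]
eef_rot: [-3.137, -0.001, 1.81]
force: [-16.1, -3.8, 2.7]
grip_width: 0.0002
grip_force: 8.3
```

```bash
python3 -m pendant '[[[-0.06,-0.02,0],0],[[0,0,0],0]]';python3 -m pendant '[[[0,0,0],0],[[0,0,0],0],[[0,0,0],0]]'
```

```text
time_s: 20.93
ee_pos: [0.5231, -0.0889, 0.2113]
eef_rot: [-3.139, -0.001, 1.81]
force: [-11.3, -2.9, 2.9]
grip_width: 0.0004
grip_force: 5.8
time_s: 21.18
ee_pos: [0.5231, -0.0888, 0.2113]
eef_rot: [-3.139, -0.0, 1.81]
force: [-10.9, -2.1, 3.0]
grip_width: 0.0007
grip_force: 5.8
```

```bash
python3 -m pendant '[[[0.02,0,0],0],[[0,0,0],0],[[0,0,0],0],[[0,0,0],0],[[0,0,0],0]]';python3 -m pendant '[[[-0.3,-0.1,0],0],[[-0.5,-0.15,0],0],[[-0.5,-0.15,0],0],[[0,0,2.5],0],[[0,0,3],0],[[0,0,3],0],[[0,0,3],0],[[-2,-2,0],0],[[-3,-2.5,0],0],[[-3,-2,0],0],[[0,0,0],0],[[0,0,0],0]]'
python3 - <<'E'
from h import *
a=[cv2.resize(shot(n)['color'][y:y+150,x:x+w],None,fx=f,fy=f,interpolation=cv2.INTER_CUBIC)[:,:,::-1] for n,x,y,w,f in(('side',260,110,150,2.6),('top',240,120,150,2.6))]
cv2.imwrite('pics/fin.png',np.hstack(a))
E
```

```text
time_s: 21.6
ee_pos: [0.5232, -0.0888, 0.2113]
eef_rot: [-3.138, -0.001, 1.81]
force: [-12.1, -3.2, 3.5]
grip_width: 0.0002
grip_force: 6.4
time_s: 22.6
ee_pos: [0.4307, -0.1583, 0.327]
eef_rot: [3.14, 0.001, 1.807]
force: [0.6, 0.1, 0.0]
grip_width: 0.0007
grip_force: 0.0
```

View pics/fin.png

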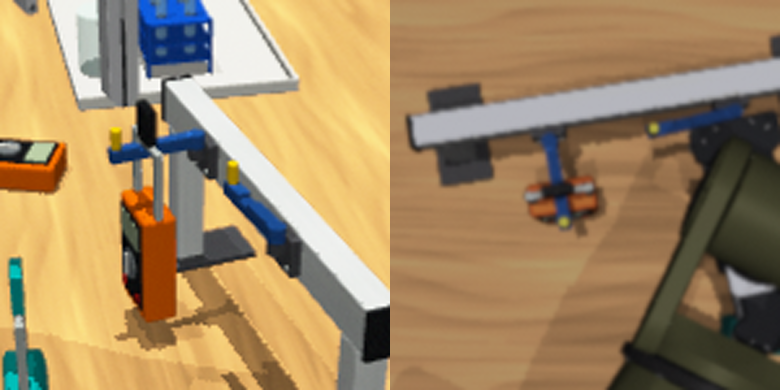

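The picture shows the meter hanging in hook B's notch (side view (150,150)) and hook A folded along the rail (tip at (233,172)). The robot is touching nothing.

```bash
python3 -c "
from station import ctrl
print(ctrl.hand_in())"
```

```text
the job is handed in; nothing more can be done
None
```

I handed the job in at about 23 s: hook B is swung out and was pressed at its stop at about 12 N, the meter hangs in its notch, and hook A is folded and was pressed home at about 12 N after briefly reaching about 16.5 N.

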